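# Roll two sample vials onto the photo line

## Task

Line up the two glass vials that lie on the dark mat for a label photograph: with the fingertips, gently push each one over the mat so that it rolls onto the white line and stays lying centred along it, the line beneath its whole length. Roll them only - do not pick them up, carry them or drag them without turning - and leave the block of slides and everything else on the desk where it is.

Things in the scene. Friction and masses are not known exactly. Their poses are not given: they have to be found in the camera images.
- mat: dark rubber bench mat, 240 x 360 mm, 3 mm thick, fixed on the desk; origin at the centre of its underside, z up. One white line, 6 mm wide and 340 mm long, runs along its y axis through the centre (mat x = 0). Its x axis points roughly away from the robot (up to about 9 degrees off)
- line_center (a point): middle of the white line, on the mat's upper face (3 mm above the desk); axes as the mat's
- large_vial: the thicker glass sample vial, label and white screw cap, lying on the mat: 84 mm long over all, glass 30 mm in diameter and 68 mm long, cap 26 mm in diameter and 16 mm long, about 80 g. Origin mid-length on its axis, 18 mm above the desk; y axis toward the cap, x and z turn as it rolls (z starts upright). Starts within 6 degrees of parallel to the line, 55 to 80 mm from it, on the near or far side
- large_vial_center (a point): mid-length of the large vial, on its axis. Smooth glass on grippy rubber: pressed lightly from above and stroked sideways it rolls half as far as the fingers go; pushed slowly at mid-height it rolls ahead of them and only a few mm on. A finger end caught on its upper flank can skid it
- large_vial_foot (a point): centre of the large vial's flat glass end, on its axis, 42 mm from the middle
- large_vial_cap (a point): centre of the large vial's cap end, on its axis, 42 mm from the middle
- small_vial: the thinner glass sample vial, label and white screw cap, lying on the mat: 70 mm long over all, glass 22 mm in diameter and 57 mm long, cap 18 mm in diameter and 13 mm long, about 50 g. Origin mid-length on its axis, 14 mm above the desk; y axis toward the cap, x and z turn as it rolls (z starts upright). Starts within 6 degrees of parallel to the line, 55 to 80 mm from it, on the near or far side
- small_vial_center (a point): mid-length of the small vial, on its axis. Smooth glass on grippy rubber: pressed lightly from above and stroked sideways it rolls half as far as the fingers go; pushed slowly at mid-height it rolls ahead of them and only a few mm on. A finger end caught on its upper flank can skid it
- small_vial_foot (a point): centre of the small vial's flat glass end, on its axis, 35 mm from the middle
- small_vial_cap (a point): centre of the small vial's cap end, on its axis, 35 mm from the middle
- slide_stack: banded block of glass slides, 29 x 78 x 21 mm, lying loose on the mat in a lane of its own about 90 mm or more along the line from the vials, 55 to 80 mm off the line; stays where it is. Origin under its centre, long side along its y
- glass_jar: small open glass jar, 61 mm wide, 60 mm high, behind the mat; origin under its centre
- tape_roll: roll of tape lying flat, 77 mm wide, 16 mm high, to the right of the mat; origin under its centre
- tweezers: steel tweezers, 120 mm long, 12 mm wide, 8 mm high, to the right of the mat; origin under their centre, long side along y
There are look-alikes about, which are no part of the job. What is shaped like the large_vial but yellow is not meant.

How it is judged:
By the outcome, as a careful person would: the job done as asked, in the order asked, and still so for the second after the job is handed in, with the robot touching nothing.
It also fails if it takes over 72 s, if anything falls off the work surface, if the arm or the gripper's body presses on something with over 40 N, if the wrist force passes 120 N, or if a joint passes its speed limit or range.

## Robot

A 6-joint arm with a two-finger parallel gripper is mounted at the origin on a cart in front of the work surface, level with it; the furniture and walls round the work are solid. World frame = base frame: x ahead of the robot, y to its left, z up, the work surface at z = 0. Lengths are in mm, angles in rad, forces in N, time in s.
With the tool pointing down it reaches from about 325 to 875 mm from the base axis. Payload 4.4 kg.
Tool frame: the origin (TCP) lies on the centre line of the jaws, within the pads' length; the fingertips stand ahead of it and the grasp point (between the pads) lies 6 mm ahead of it (ctrl.tcp_to_tips is the z of the fingertips in the tool frame, in mm); z points along the fingers, y is the direction in which the jaws open and shut (so a half turn about z gives the same grasp; the last joint's range is limited). The gripper opens to 85 mm and grips with 20 to 120 N. Pads are 22 mm wide; open, the fingers measure 114 mm over their backs; the gripper's body (76 mm by 85 mm) begins 54 mm behind the grasp point. The pads swing forward as they close: fully open they stand 13 mm farther back than shut.
Start: joints at [-1.411, 0.207, 1.542, -0, 1.393, -0.15], TCP at [175.834, -547.458, 256.282] pointing down, gripper open.
Joint ranges: [-2.73, 2.73], [-0.86, 2.22], [0.23, 2.46], [-1.11, 4.25], [0.08, 2.63], [-2.82, 2.82]. Speed limits (rad/s): [2.79, 2.79, 3.14, 3.14, 3.14, 3.14].

## Interface

Orientations are given as a 3x3 rotation matrix whose columns are the frame's x, y, z axes.
In Python, from plant import ctrl, sensors, optics gives the robot as it stands. Calls block until the motion is done:
- ctrl.move_ptp(position, orientation): joint-space move of the TCP to a pose.
- ctrl.move_l(position, rot=None, vel=150, threshold=None): straight line of the TCP; rot=None keeps the orientation; vel is the mean speed in mm/s. With threshold (N) it stops when the force on the tool has changed by that much, and returns True; else False.
- ctrl.set_joints(angles): joint-space move.
- ctrl.gripper_to(opening, force=None): finger opening in mm; force is the grip in N (None keeps the last); returns when the fingers have stopped.
- ctrl.hold(seconds).
- ctrl.solve_ik(position, orientation): joint angles nearest the present ones, or None.
- sensors.read_state(): the state.
- optics.grab_frame(name): name is "side" or "top" or "wrist"; returns (picture, depth): 384x512x3 uint8, red, green, blue; 384x512 float32, mm along the optical axis (not along the pixel's ray), 0 where there is no reading.
- optics.camera_params(name): a dict with "mtx" (3x3 intrinsics, pixels), "R" (3x3) and "t" (3): a world point X has camera coordinates R X + t; the wrist camera has in their place "T_tool_cam" (4x4, takes a point from camera to tool coordinates, whose origin is the TCP and whose axes are the flange's). Camera axes: x right, y down, z forward; pixel columns grow to the right and rows downward; lengths in mm; the calibration is good to about 2 mm. A picture is of the moment at which its call begins: read the wrist's pose just before it. camera_params takes no time and is no camera call.
A pose or a line that the arm cannot do raises ctrl.MotionError and nothing moves.
- ctrl.finish_job(): hands the job in, once; it reports no verdict.
The state is a dict: "t": time; "q": joint angles; "qvel": joint speeds; "tau": joint torques, N m; "eef_pos": TCP position; "eef_rot": TCP orientation; "force": force on the tool from outside, world axes, zero at the start; "wrist_torque": the same for the moment, N m; "grip_width": finger opening in mm.
Only numpy, scipy, OpenCV 4.12 (cv2) and the standard library are available. Lean on these libraries where they do the work, as an engineer would, in place of code of your own. Each camera call takes 0.05 s, during which the arm holds its last target.

## Working session

There is one attempt and no reset: what is moved stays moved. The work goes in short steps, each a Python script; the robot and the scene stay as the last script left them, time stands still between calls to the robot, and variables do not carry over. Pictures are saved under pics/ and viewed, and the job is handed in when it is done.

```bash
ls; mkdir -p pics; python3 - <<'E'
from plant import ctrl,sensors,optics
import cv2
print(sensors.read_state()); print(ctrl.tcp_to_tips)
for n in ("top","side"):
    p,d=optics.grab_frame(n); cv2.imwrite(f"pics/{n}0.png",p[:,:,::-1]); print(n,optics.camera_params(n))
print(optics.camera_params("wrist"))
E
```

```text
pics
{'t': 0.0, 'q': array([-1.41050624e+00,  2.07416342e-01,  1.54295348e+00, -4.71015620e-06,
        1.39350293e+00, -1.50508486e-01]), 'qvel': array([-2.50910787e-04,  2.66608134e-04, -2.91106952e-04,  7.23468847e-04,
        4.72154402e-05,  5.68569965e-05]), 'tau': array([ 9.33759511e-04, -3.83034575e+01, -2.91593224e+01, -1.46949797e-04,
        1.04491442e-02, -7.98476293e-06]), 'eef_pos': array([ 175.71634329, -546.7586604 ,  255.12799919]), 'eef_rot': array([[ 9.52089460e-01,  3.05819430e-01, -3.68490797e-04],
       [ 3.05819466e-01, -9.52086861e-01,  2.25012834e-03],
       [ 3.37297720e-04, -2.25501514e-03, -9.99997401e-01]]), 'force': array([0.61294068, 0.15960186, 0.36847611]), 'wrist_torque': array([0.0049146 , 0.01096791, 0.05523585]), 'grip_width': 85.37267634484073}
25.0
top {'mtx': array([[412.5284325 ,   0.        , 256.26929073],
       [  0.        , 412.5284325 , 195.930739  ],
       [  0.        ,   0.        ,   1.        ]]), 'R': array([[ 0.01932469, -0.99980601, -0.00380805],
       [-0.98996754, -0.01860105, -0.14006521],
       [ 0.1399672 ,  0.0064765
[... 274 characters left out ...]
.96513801, -0.00832268],
       [ 0.85319686, -0.23528075, -0.46550842],
       [-0.45123804,  0.11468038, -0.88500432]]), 't': array([-211.28910412, -465.00195944, 1343.42423301])}
{'mtx': array([[275.18009102,   0.        , 257.29714772],
       [  0.        , 275.18009102, 195.83609915],
       [  0.        ,   0.        ,   1.        ]]), 'T_tool_cam': array([[ 3.30227598e-04, -9.59411369e-01, -2.82010135e-01,
         7.23530584e+01],
       [ 9.99999914e-01,  3.87097580e-04, -1.45945994e-04,
         9.66501523e-01],
       [ 2.49187687e-04, -2.82010063e-01,  9.59411414e-01,
        -1.18180338e+02],
       [ 0.00000000e+00,  0.00000000e+00,  0.00000000e+00,
         1.00000000e+00]])}
```

View pics/top0.png

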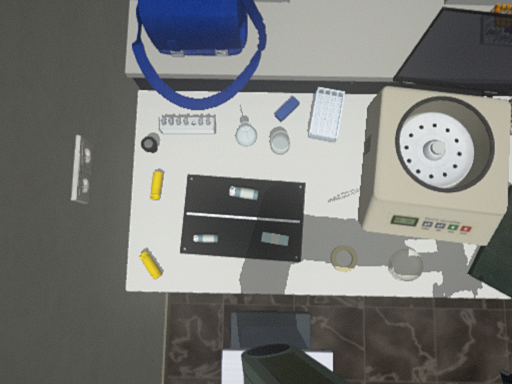

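View pics/side0.png

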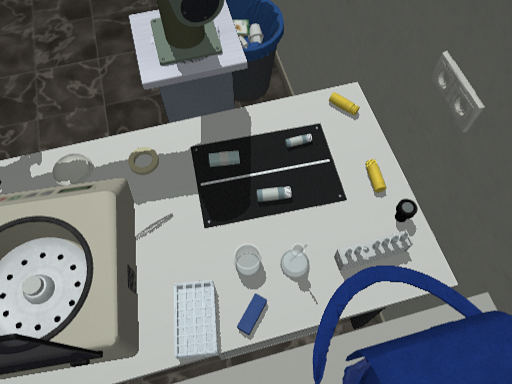

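Candidates in the top view: the large vial is at (243,193) and the small vial at (205,239). The yellow look-alikes at (157,184) and (150,264) are not on the mat, so I leave them out. The slide block is at (275,239). Next is a close crop and measurement.

```bash
cat > h.py <<'E'
import numpy as np,cv2
from plant import ctrl,sensors,optics
def ray(cam,uv,z):
    P=optics.camera_params(cam); K,R,t=P["mtx"],P["R"],P["t"]
    uv=np.atleast_2d(uv); d=np.c_[uv,np.ones(len(uv))]@np.linalg.inv(K).T@R
    c=-R.T@t; return c+d*((z-c[2])/d[:,2])[:,None]
def proj(cam,X):
    P=optics.camera_params(cam); x=np.atleast_2d(X)@P["R"].T+P["t"]; x=x@P["mtx"].T
    return x[:,:2]/x[:,2:]
def line_from(cam,img,quad):
    """white line centre: thin bright component on mat"""
E
python3 - <<'E'
import cv2,numpy as np
from h import *
a=cv2.imread("pics/top0.png"); c=a[165:270,170:315]; cv2.imwrite("pics/crop_top.png",cv2.resize(c,None,fx=5,fy=5,interpolation=cv2.INTER_CUBIC))
b=cv2.imread("pics/side0.png"); c=b[115:235,185:350]; cv2.imwrite("pics/crop_side.png",cv2.resize(c,None,fx=4.5,fy=4.5,interpolation=cv2.INTER_CUBIC))
E
```

```text
(no output)
```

View pics/crop_top.png

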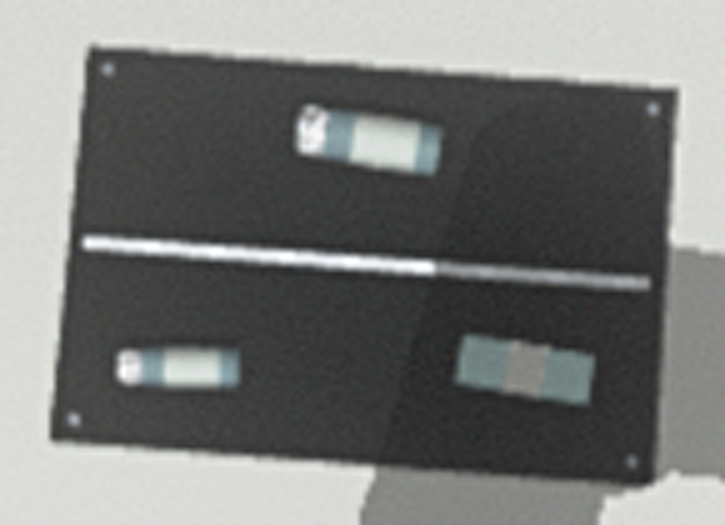

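View pics/crop_side.png

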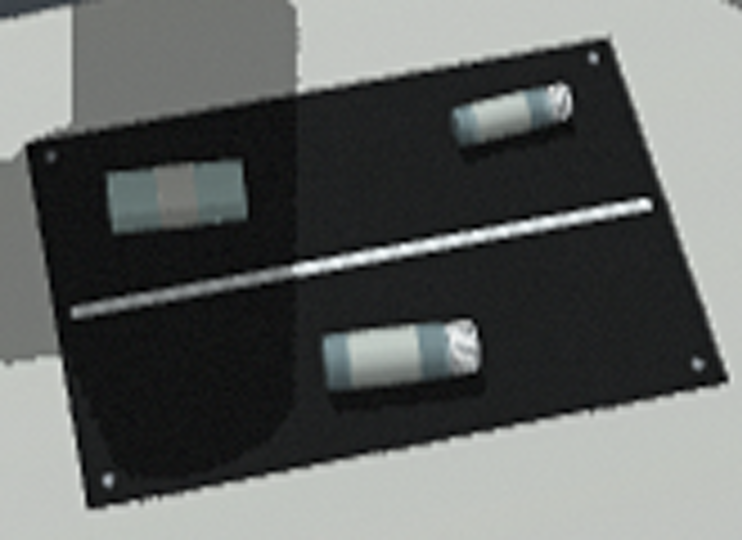

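```bash
cat >> h.py <<'E'
def comps(img,mask,amin=20):
    n,l,s,c=cv2.connectedComponentsWithStats(mask.astype(np.uint8))
    return [(l==i,s[i],c[i]) for i in range(1,n) if s[i,4]>=amin]
E
python3 - <<'E'
from h import *
a=cv2.imread("pics/top0.png")
m=np.zeros(a.shape[:2],np.uint8); cv2.fillPoly(m,[np.array([[191,178],[302,186],[298,258],[183,251]])],1)
g=a.max(2); M=(g>85)&(m>0)
for mk,s,c in comps(a,M,15):
    ys,xs=np.nonzero(mk); r=cv2.minAreaRect(np.c_[xs,ys].astype(np.float32))
    print(s,c.round(1),r)
for n,z,p in (("line",3,[[186.5,213.5],[300,221.6]]),("L",18,[[229.6,190.8],[258,197]]),("S",14,[[193.2,238],[218,238.8]])):
    w=ray("top",p,z); print(n,w.round(1),np.hypot(*(w[0]-w[1])[:2]).round(1),np.degrees(np.arctan2(*(w[0]-w[1])[:2])).round(2))
for n,z,p in (("line",3,[[201.2,184.5],[329.5,160.2]]),("L",18,[[256.8,195.2],[291,191.5]]),("S",14,[[286.5,143],[311,137.2]])):
    w=ray("side",p,z); print(n,w.round(1),np.hypot(*(w[0]-w[1])[:2]).round(1),np.degrees(np.arctan2(*(w[1]-w[0])[:2])).round(2))
E
```

```text
[229 186  30  14 307] [243.2 192.6] ((243.08108520507812, 192.51351928710938), (29.263019561767578, 10.850333213806152), 9.462322235107422)
[187 212 113  11 388] [239.8 216.9] ((242.98500061035156, 217.2025909423828), (112.43270874023438, 3.730520248413086), 4.23639440536499)
[261 232  28  14 279] [274.6 238.4] ((274.5600280761719, 238.41998291015625), (26.83281898498535, 10.464799880981445), 10.304845809936523)
[193 234  25   9 197] [205.4 238.1] ((205.0, 238.0), (8.0, 24.0), 90.0)
line [[539.  276.3   3. ]
 [521.1 -64.8   3. ]] 341.6 3.0
L [[608.1 147.6  18. ]
 [591.   62.3  18. ]] 87.0 11.35
S [[465.7 251.4  14. ]
 [464.8 178.1  14. ]] 73.4 0.74
line [[525.6 -61.    3. ]
 [544.4 277.4   3. ]] 339.0 3.18
L [[599.7  65.2  18. ]
 [612.3 149.6  18. ]] 85.3 8.51
S [[470.  182.3  14. ]
 [469.8 250.6  14. ]] 68.2 -0.17
```

```bash
cat >> h.py <<'E'
def Rt(deg,s=1):
    a=np.radians(deg); x=s*np.array([np.sin(a),np.cos(a),0]); z=np.array([0,0,-1.]); return np.c_[x,np.cross(z,x),z]
def wgrab(name):
    st=sensors.read_state(); p,d=optics.grab_frame("wrist"); cv2.imwrite(f"pics/{name}.png",p[:,:,::-1])
    np.savez(f"pics/{name}.npz",pos=st["eef_pos"],R=st["eef_rot"]); return p
def wray(name,uv,z):
    P=optics.camera_params("wrist"); f=np.load(f"pics/{name}.npz"); T=P["T_tool_cam"]
    uv=np.atleast_2d(uv).astype(float); d=np.c_[uv,np.ones(len(uv))]@np.linalg.inv(P["mtx"]).T@T[:3,:3].T@f["R"].T
    c=f["R"]@T[:3,3]+f["pos"]; return c+d*((z-c[2])/d[:,2])[:,None]
def wproj(name,X):
    P=optics.camera_params("wrist"); f=np.load(f"pics/{name}.npz"); T=P["T_tool_cam"]
    X=np.atleast_2d(X); x=((X-f["pos"])@f["R"]-T[:3,3])@T[:3,:3]@P["mtx"].T; return x[:,:2]/x[:,2:]
E
python3 - <<'E'
from h import *
p=[535,95,220]
for s in (1,-1):
    print(s,ctrl.solve_ik(p,Rt(3.1,s)))
ctrl.move_ptp(p,Rt(3.1,1) if ctrl.solve_ik(p,Rt(3.1,1)) is not None else Rt(3.1,-1))
ctrl.gripper_to(60,20)
wgrab("w1"); st=sensors.read_state(); print(st["t"],st["eef_pos"],st["grip_width"])
E
```

```text
1 [ 1.64253836e-02  1.72595671e-01  1.65943300e+00 -4.44089210e-16
  1.30956398e+00  7.05305904e-02]
-1 None
3.1333 [535.0144724   94.83497685 219.99254444] 59.728585174435004
```

View pics/w1.png

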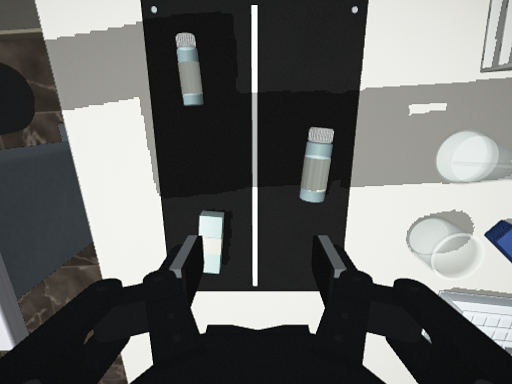

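```bash
cat >> h.py <<'E'
def midline(img,box,thr):
    """row-wise mid of bright/bluish pixels inside box (c0,r0,c1,r1), robust line col=f(row)"""
    c0,r0,c1,r1=box; g=img[r0:r1,c0:c1].max(2).astype(float); rows=[];mid=[];wd=[]
    for i in range(r1-r0):
        x=np.nonzero(g[i]>thr)[0]
        if len(x)>2: rows.append(r0+i);mid.append(c0+(x[0]+x[-1])/2);wd.append(x[-1]-x[0]+1)
    return np.array(rows),np.array(mid),np.array(wd)
def ang(w): d=w[-1]-w[0]; d=d*np.sign(d[1]); return np.degrees(np.arctan2(d[0],d[1]))
E
python3 - <<'E'
from h import *
a=cv2.imread("pics/w1.png")
c=a[20:220,160:350]; cv2.imwrite("pics/w1c.png",cv2.resize(c,None,fx=3,fy=3))
r,m,w=midline(a,(240,0,270,300),120); k=(w<14); print(r[k][0],r[k][-1],np.median(w))
L=np.polyfit(r[k],m[k],1); lw=wray("w1",[[np.polyval(L,5),5],[np.polyval(L,285),285]],3); print("line",lw.round(1),ang(lw))
for n,box,z in (("L",(290,120,340,210),18),("S",(170,25,212,112),14)):
    r,m,w=midline(a,box,70); print(n,r[0],r[-1],w)
    k=(r>r[0]+2)&(r<r[-1]-3); P=np.polyfit(r[k],m[k],1); e=wray("w1",[[np.polyval(P,y),y] for y in (r[0],r[-1])],z); print(e.round(1),ang(e),np.linalg.norm(e[0]-e[1]))
E
```

```text
5 285 6.0
line [[542.3 277.    3. ]
 [523.7 -62.6   3. ]] 3.1419687362917514
L 127 202 [10 20 24 25 25 26 26 26 26 26 25 25 25 24 25 24 24 25 26 27 26 26 26 26
 26 26 26 26 26 26 26 27 27 27 27 27 26 26 26 27 27 27 26 26 26 26 27 27
 26 26 26 26 26 26 27 26 26 26 26 26 26 25 26 26 25 25 25 25 26 26 25 24
 22 21 17  9]
[[611.6 148.7  18. ]
 [599.7  60.4  18. ]] 7.698366642638803 89.16632837561352
S 32 105 [ 3 14 16 18 20 20 20 20 19 20 20 20 20 20 19 19 19 20 20 20 20 21 21 21
 21 21 20 20 20 20 21 21 21 21 21 22 21 21 21 21 21 21 21 21 21 21 21 21
 21 21 21 20 21 21 21 21 21 21 20 20 21 21 20 20 20 19 19 19 20 20 19 20
 16  4]
[[468.  252.9  14. ]
 [468.7 180.3  14. ]] -0.5917273786887047 72.64260679292335
```

View pics/w1c.png

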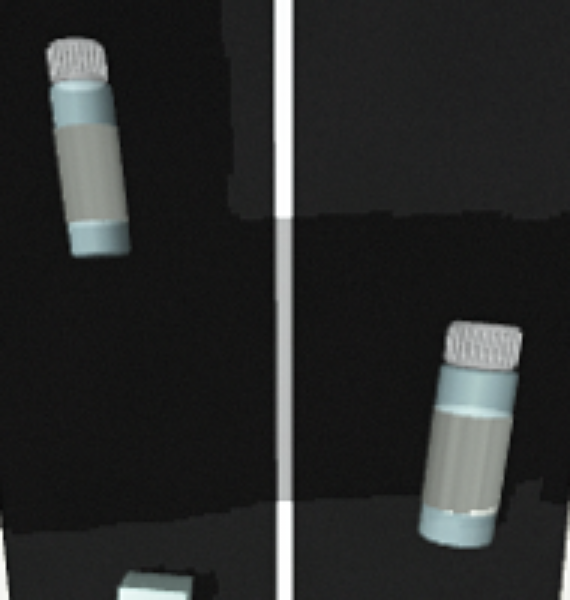

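```bash
python3 - <<'E'
from h import *
ctrl.gripper_to(31,20)
ctrl.move_l([532.5,95,45],Rt(3.14),vel=150)
ctrl.hold(0.2)
h=ctrl.move_l([532.5,95,18],vel=25,threshold=3); st=sensors.read_state(); print(h,st["eef_pos"],st["force"],st["grip_width"],st["t"])
ctrl.move_l([532.5,95,70],vel=150)
E
```

```text
True [532.34151264  94.97074294  27.53443135] [-1.27928805  0.07889319  5.37887206] 30.786373529983166 5.7583
```

```bash
python3 - <<'E'
from h import *
g=[604.6,97.6]
ctrl.gripper_to(60,20)
ctrl.move_ptp([*g,80],Rt(8))
ctrl.move_l([*g,34],vel=100,threshold=8)
ctrl.gripper_to(39)
st=sensors.read_state(); print(st["t"],st["eef_pos"],st["force"],st["grip_width"])
wgrab("w2")
E
```

```text
7.9167 [605.14196109  97.63650899  34.73133848] [-0.31105615  0.11306004  1.17558179] 38.99109076835839
```

View pics/w2.png

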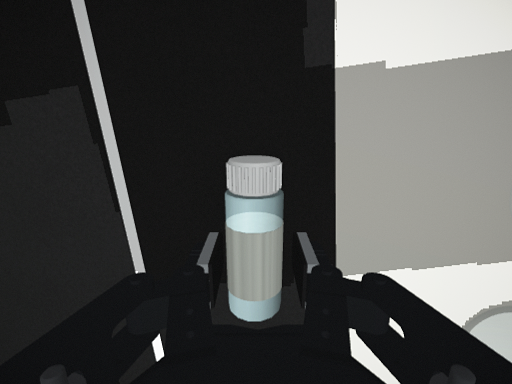

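The vial stands centred between the pads (cols 215–297) and parallel to them, and both pads are clear of it. Now I roll it to the line.

```bash
python3 - <<'E'
from h import *
y=104.5; x=533+(y-107.2)*np.tan(np.radians(3.14))
ctrl.move_l([605.1,97.6,33],vel=30)
h=ctrl.move_l([x+1,y,33],Rt(3.14),vel=25,threshold=8); print(h)
ctrl.hold(0.3)
st=sensors.read_state(); print(st["t"],st["eef_pos"],st["force"],st["grip_width"])
wgrab("w3")
E
```

```text
False
11.5333 [533.88964757 104.50509402  33.0080324 ] [ 0.65941275 -0.49691206  0.17847409] 38.997918409333266
```

View pics/w3.png

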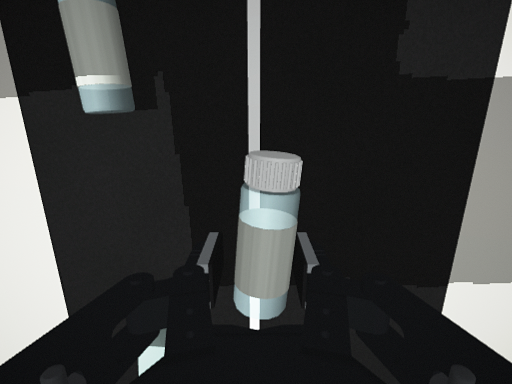

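It rolled: the vial is now on the line but still yawed about 5° (cap at (273,170), foot at (260,303), line at col 254). A gentle pinch without lifting should square it.

```bash
python3 - <<'E'
from h import *
y=104.5; x=533+(y-107.2)*np.tan(np.radians(3.14))
ctrl.move_l([x,y,33],vel=10)
for w in (35,33,32,31.2,30.6):
    ctrl.gripper_to(w,20); st=sensors.read_state(); print(st["t"],st["force"].round(2),st["grip_width"])
wgrab("w4")
for w in (32,35,42): ctrl.gripper_to(w,20)
ctrl.hold(0.2)
ctrl.gripper_to(60)
ctrl.move_l([x,y,120],vel=120); ctrl.hold(.1)
wgrab("w5"); print(sensors.read_state()["t"])
E
```

```text
12.05 [-0.7  -0.43  0.15] 34.68123222930607
12.2667 [ 0.59 -0.01 -0.26] 32.96655549082367
12.4833 [ 0.62 -0.31 -1.12] 31.99440252733119
12.7 [ 0.15 -0.29  0.55] 31.519042365002143
12.9167 [ 0.5   0.5  -0.01] 30.361716367319104
15.1833
```

View pics/w4.png

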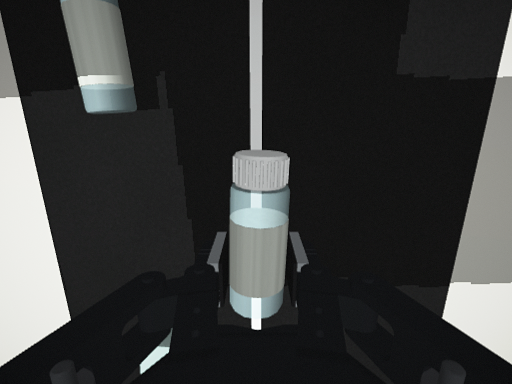

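View pics/w5.png

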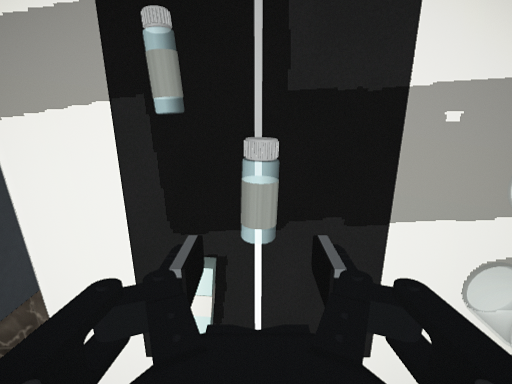

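Nearly squared: cap at (261,148), foot at (259,237), and the line at col 259. Measuring it precisely.

```bash
python3 - <<'E'
from h import *
a=cv2.imread("pics/w5.png")
def lf(a,n,segs):
    R=[];M=[]
    for b in segs:
        r,m,w=midline(a,b,110); k=w<16; R+=list(r[k]);M+=list(m[k])
    L=np.polyfit(R,M,1); return wray(n,[[np.polyval(L,y),y] for y in (min(R),max(R))],3)
lw=lf(a,"w5",[(245,2,272,125),(248,252,270,325)]); print(lw,ang(lw))
r,m,w=midline(a,(230,135,292,243),60); print(r[0],r[-1],w)
k=(r>r[0]+6)&(r<r[-1]-8)&(w>25); P=np.polyfit(r[k],m[k],1); e=wray("w5",[[np.polyval(P,y),y] for y in (r[0],r[-1])],18); print(e,ang(e))
t=(e[:,1]-lw[0,1])/(lw[1,1]-lw[0,1]); print("offset ends",e[:,0]-(lw[0,0]+t*(lw[1,0]-lw[0,0])))
r,m,w=midline(a,(130,2,195,117),60); k=(w>12);k&=(r<r[-1]-4)&(r>r[0]+4);P=np.polyfit(r[k],m[k],1);e=wray("w5",[[np.polyval(P,y),y] for y in (r[0],r[-1])],14); print("S",e,ang(e))
E
```

```text
[[541.26017118 254.75101325   3.        ]
 [525.56777066 -30.21647719   3.        ]] 3.151942514999134
135 242 [ 8  8 24 31 33 35 36 36 36 36 36 36 36 36 36 36 36 36 36 36 36 35 33 34
 35 37 37 37 37 37 37 37 37 37 37 37 37 37 37 37 37 37 37 37 38 37 37 38
 38 38 38 38 38 37 37 37 37 37 37 37 37 37 37 37 37 37 37 37 37 37 37 37
 36 36 36 36 36 36 36 36 36 36 36 36 36 36 36 36 36 35 35 35 35 35 35 35
 35 35 35 35 35 35 34 33 31 29 27 23]
[[538.4644842  160.24060257  18.        ]
 [530.95871611  69.18637018  18.        ]] 4.712342442175062
offset ends [ 2.40874955 -0.08290454]
S [[467.76874719 253.26411991  14.        ]
 [468.71951255 180.50054902  14.        ]] -0.7486128321596835
```

```bash
python3 - <<'E'
from h import *
x,y=532.2,106.5
ctrl.move_l([x,y,80],Rt(2.3),vel=150)
ctrl.move_l([x,y,33],vel=90,threshold=8)
for w in (38,34,32,31,30.2):
    ctrl.gripper_to(w,20); st=sensors.read_state(); 
ctrl.hold(0.2); print(st["t"],st["force"].round(2),sensors.read_state()["grip_width"],st["eef_pos"])
for w in (31,33,36,42): ctrl.gripper_to(w,20)
ctrl.gripper_to(60)
ctrl.move_l([x,y,120],Rt(3.14),vel=120); ctrl.hold(.1)
wgrab("w6"); print(sensors.read_state()["t"])
a=cv2.imread("pics/w6.png")
def lf(a,n,segs):
    R=[];M=[]
    for b in segs:
        r,m,w=midline(a,b,110); k=w<16; R+=list(r[k]);M+=list(m[k])
    L=np.polyfit(R,M,1); return wray(n,[[np.polyval(L,y),y] for y in (min(R),max(R))],3)
lw=lf(a,"w6",[(245,2,272,125),(248,252,270,325)]); print(lw,ang(lw))
r,m,w=midline(a,(230,135,292,243),60); print(r[0],r[-1])
k=(r>r[0]+6)&(r<r[-1]-8)&(w>25); P=np.polyfit(r[k],m[k],1); e=wray("w6",[[np.polyval(P,y),y] for y in (r[0],r[-1])],18); print(e,ang(e))
t=(e[:,1]-lw[0,1])/(lw[1,1]-lw[0,1]); print("offset ends",e[:,0]-(lw[0,0]+t*(lw[1,0]-lw[0,0])))
E
```

```text
17.4833 [-0.01 -0.16  0.43] 30.217184810296235 [532.208492   106.49248775  32.99406042]
19.9083
[[541.46123745 256.65926508   3.        ]
 [525.1337956  -28.2455669    3.        ]] 3.2799422272728385
135 242
[[535.8681908  162.31553705  18.        ]
 [531.29300812  71.11234182  18.        ]] 2.871819332984794
offset ends [-0.18635796  0.46516912]
```

View pics/w6.png

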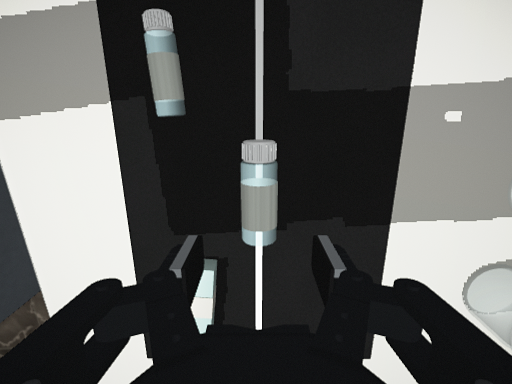

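Large vial is on the line to within 0.5 mm at both ends. Now the small one, the same way.

```bash
python3 - <<'E'
from h import *
g=[468.2,210.2]
ctrl.gripper_to(55,20)
ctrl.move_ptp([*g,90],Rt(-0.6))
ctrl.move_l([*g,33],vel=90,threshold=8)
ctrl.gripper_to(31)
st=sensors.read_state(); print(st["t"],st["eef_pos"],st["force"],st["grip_width"])
wgrab("w7")
E
```

```text
21.8417 [468.46233042 210.34303605  33.42264041] [-0.00814236 -0.71435113  0.75259712] 30.938851461632883
```

View pics/w7.png

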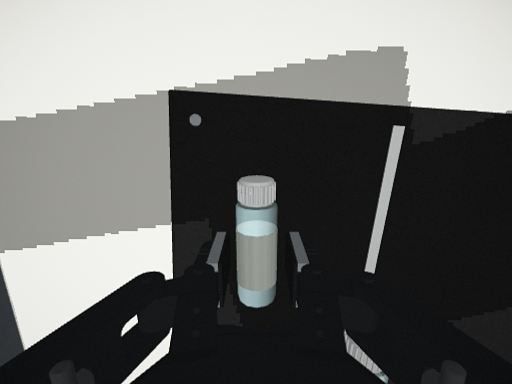

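The small vial is centred between the pads (cols 225–292), with a gap on each side. Rolling it to the line and then squaring it.

```bash
python3 - <<'E'
from h import *
x,y=538.1,210.9
ctrl.move_l([468.4,210.3,32.3],vel=30)
h=ctrl.move_l([x,y,32.3],Rt(3.14),vel=25,threshold=8); print(h)
ctrl.hold(0.3); wgrab("w8")
ctrl.move_l([x,y,32.3],Rt(3.6),vel=20)
for w in (28,26,24.5,23.5,22.8,22.3):
    ctrl.gripper_to(w,20); st=sensors.read_state()
ctrl.hold(0.2); print(st["t"],st["force"].round(2),sensors.read_state()["grip_width"],st["eef_pos"])
for w in (23,25,28,34): ctrl.gripper_to(w,20)
ctrl.gripper_to(55)
ctrl.move_l([x,y,120],Rt(3.14),vel=120); ctrl.hold(.1)
wgrab("w9"); print(sensors.read_state()["t"])
E
```

```text
False
26.9833 [0.43 0.7  0.68] 22.31025917703709 [538.11608398 210.86971684  32.30065887]
29.4333
```

View pics/w9.png

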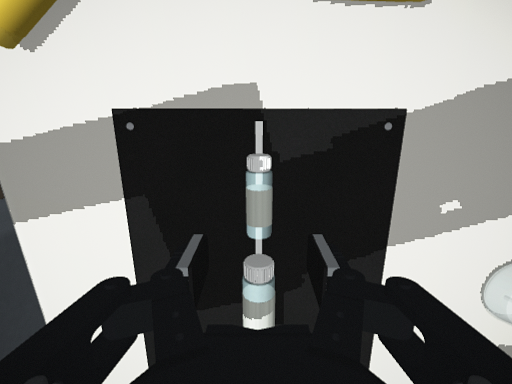

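View pics/w8.png

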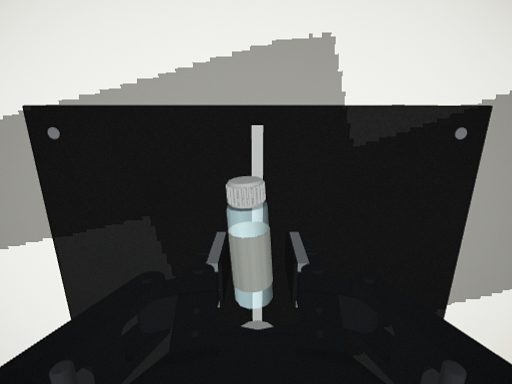

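Both are on the line. I'll move back for a clear overall view and measure everything.

```bash
python3 - <<'E'
from h import *
ctrl.move_l([535,120,220],Rt(3.14),vel=200); ctrl.hold(.2)
wgrab("w10")
for n in ("top","side"):
    p,d=optics.grab_frame(n); cv2.imwrite(f"pics/{n}1.png",p[:,:,::-1])
a=cv2.imread("pics/w9.png")
r,m,w=midline(a,(240,152,278,238),60); print(r[0],r[-1],w)
k=(r>r[0]+5)&(r<r[-1]-6)&(w>20); P=np.polyfit(r[k],m[k],1); e=wray("w9",[[np.polyval(P,y),y] for y in (r[0],r[-1])],14); print(e,ang(e))
R=[];M=[]
for b in ((248,123,270,150),(250,241,268,251)):
    r,m,w=midline(a,b,110); k=w<16; R+=list(r[k]);M+=list(m[k])
L=np.polyfit(R,M,1); lw=wray("w9",[[np.polyval(L,y),y] for y in (min(R),max(R))],3); print(lw,ang(lw))
t=(e[:,1]-lw[0,1])/(lw[1,1]-lw[0,1]); print("S offset ends",e[:,0]-(lw[0,0]+t*(lw[1,0]-lw[0,0])))
c=cv2.imread("pics/w10.png")[0:300,100:400]; cv2.imwrite("pics/w10c.png",cv2.resize(c,None,fx=2,fy=2)); print(sensors.read_state()["t"])
E
```

```text
152 237 [ 8  9 20 22 24 26 26 26 26 26 26 26 26 26 26 25 24 23 23 26 26 26 26 26
 26 26 26 26 26 26 26 26 26 26 26 27 27 27 27 27 27 27 27 27 27 27 27 27
 27 26 26 26 26 26 26 26 26 26 26 26 26 26 26 26 26 26 26 26 26 26 26 26
 26 26 26 26 26 26 26 26 25 24 24 23 22 19]
[[541.24118258 252.81478071  14.        ]
 [537.17863126 178.20174412  14.        ]] 3.1165791160726832
[[542.56050497 275.0829974    3.        ]
 [536.18989188 159.79296213   3.        ]] 3.162792158383733
S offset ends [-0.08884143 -0.02847974]
30.6083
```

View pics/w10c.png

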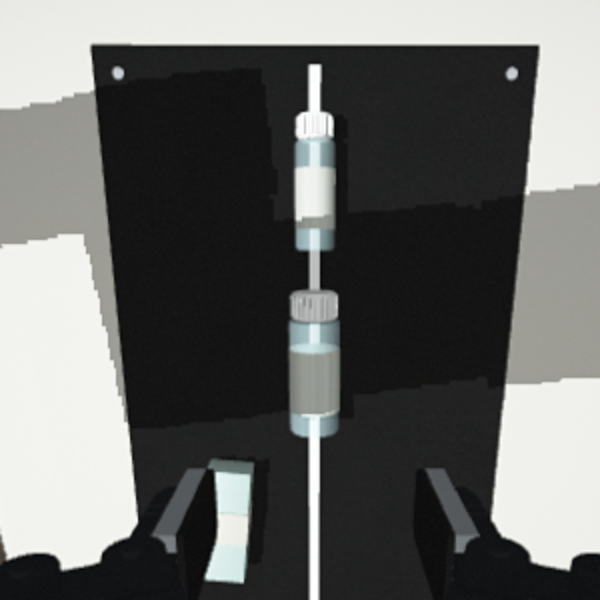

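View pics/side1.png

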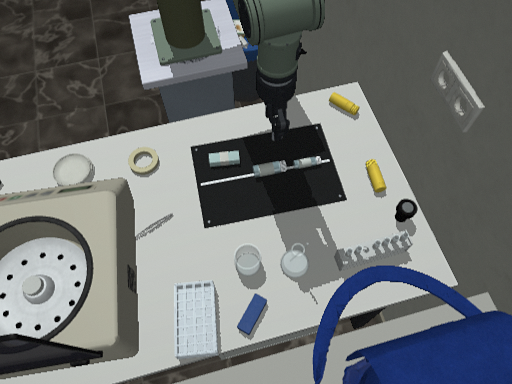

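Both vials lie on the line (in the enlarged wrist crop, small at (315,180) and large at (314,365)). The slides and everything else are unmoved, and the robot is clear. Handing in.

```bash
python3 -c "
from plant import ctrl; print(ctrl.finish_job())"
```

```text
the job is handed in; nothing more can be done
None
```

Both glass vials now lie on the white line, and I handed the job in at about 31 s of the 72 s allowed. I lowered the open fingers around each vial and rolled it to the line with the trailing fingertip at mid-height. I then closed the jaws lightly to square it to the line, without lifting.

**Large vial:** the first squaring left it about 1.6° off the line and up to 2.4 mm off at the cap end. I squared it a second time. The wrist camera then put its ends −0.2 mm and +0.5 mm from the line, about 0.4° off parallel.

**Small vial:** its ends measured within 0.1 mm of the line, less than 0.1° off parallel.

**Other checks:** the final pictures show the slide block and everything else where they were, with the robot clear of both vials. I judged that by eye from the wrist and side views and did not measure it. Force readings stayed low, the highest being about 5 N at one deliberate touch on the mat.

The final squaring of each vial was a slight pivot of up to about 5° on the mat, not a pure roll. The camera calibration is only good to about 2 mm, but each vial and the line were measured in the same picture, so most of that error cancels.

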